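# Sort out two mixed-up kitchen caddies

## Task

Two jars from the breakfast caddy (pale wood) and two things from the cooking caddy (blue) have been put back in each other's places: the honey and the two jars of jam belong in the breakfast caddy, the pepper mill and the two red-capped spice jars in the cooking caddy. Both caddies are full, so stand one thing on a free spot of the worktop for the time being, and exchange the strays until each caddy holds its own three, each upright on the floor of a compartment of its own. Set the things down without dropping them or tipping them over, and leave the tin and the timer behind where they stand.

Things in the scene. Friction and masses are not known exactly. Their poses are not given: they have to be found in the camera images.
- breakfast_caddy: Breakfast caddy, pale natural wood with a cork floor: open box, 102 (x) x 290 (y) x 48 mm high, stands firm. Three compartments in a row along its y, each 86 x 86 mm inside, centred at x = 0, y = -94, 0, +94 mm; their floor is 12 mm above the worktop; outer walls 8 mm thick, 48 mm high, dividers 8 mm thick, 42 mm high. Origin: centre of its footprint, at worktop height; both ends are alike
- cooking_caddy: Cooking caddy, painted blue with a dark floor: open box, 102 (x) x 290 (y) x 48 mm high, stands firm. Three compartments in a row along its y, each 86 x 86 mm inside, centred at x = 0, y = -94, 0, +94 mm; their floor is 12 mm above the worktop; outer walls 8 mm thick, 48 mm high, dividers 8 mm thick, 42 mm high. Origin: centre of its footprint, at worktop height; both ends are alike
- honey_jar: Jar of honey, amber with a white lid: round, 69 mm across at the widest, lid 65 mm across, 99 mm tall, about 0.5 kg; belongs in the breakfast caddy. Origin: centre of its underside; z up along its axis
- jam_jar: Jar of jam, pink-red with a white lid: round, 65 mm across at the widest, lid 61 mm across, 97 mm tall, about 0.36 kg; belongs in the breakfast caddy. Origin: centre of its underside; z up along its axis
- jam_jar_2: Jar of preserve, dark pink with a gold-yellow lid: many-sided, 60 x 64 mm, lid 58 mm across, 87 mm tall, about 0.38 kg; belongs in the breakfast caddy. Origin: centre of its underside; z up along its axis
- pepper_mill: Pepper mill of dark turned wood, waisted: foot 58 mm across, 150 mm tall; its head is 50 mm across from 109 to 139 mm above the foot, with a small knob on top; the head does not turn; about 0.18 kg; belongs in the cooking caddy. Origin: centre of its underside; z up along its axis
- spice_7: Spice jar with a red screw cap, a green patch on its top and a green label: round, 42 mm across, cap 45 mm across over the top 21 mm, 106 mm tall, about 0.11 kg; belongs in the cooking caddy. Origin: centre of its underside; z up along its axis
- spice_3: Spice jar with a red screw cap, a black patch on its top and a black label: otherwise like the other spice jar (42 mm across, cap 45 mm, 106 mm tall, 0.11 kg); belongs in the cooking caddy. Origin: centre of its underside; z up along its axis
- tin_beans: Green tin with a gold-coloured lid, 75 mm across, 58 mm tall, standing behind the caddies; leave it where it is. Origin: centre of its underside; z up along its axis. (Behind x = 0.61 m, from 0.45 m up, wall cabinets with knobs overhang the worktop: keep the wrist clear of them.)
- egg_timer: Kitchen timer, white with a green domed top, 59 mm across, 52 mm tall, standing behind the caddies; leave it where it is. Origin: centre of its underside; z up along its axis
Not all that is in view belongs to the job. Leave any purple look-alike of the spice_7 alone. Leave any turquoise look-alike of the spice_3 alone.

How it is judged:
At the end, for the whole second after the job is handed in: Honey and both jams in the breakfast caddy, pepper mill and both spice jars in the cooking caddy: each on a compartment's floor (height within 4 mm), upright within 0.08 rad, at rest (under 0.03 m/s), free of the fingers; the spice jars over 65 mm apart (x of honey_jar in the frame of breakfast_caddy between -0.035 and 0.035 m and y of honey_jar in the frame of breakfast_caddy between -0.13 and 0.13 m and z of honey_jar in the frame of breakfast_caddy between 0.008 and 0.016 m and angle between each of honey_jar, jam_jar, jam_jar_2, pepper_mill, spice_7, spice_3's own z axis and vertical below 0.08 rad and linear speed of each of honey_jar, jam_jar, jam_jar_2, pepper_mill, spice_7, spice_3 below 0.03 m/s and contact force between each of honey_jar, jam_jar, jam_jar_2, pepper_mill, spice_7, spice_3 and the fingers below 0.1 N and x of jam_jar in the frame of breakfast_caddy between -0.035 and 0.035 m and y of jam_jar in the frame of breakfast_caddy between -0.13 and 0.13 m and z of jam_jar in the frame of breakfast_caddy between 0.008 and 0.016 m and x of jam_jar_2 in the frame of breakfast_caddy between -0.035 and 0.035 m and y of jam_jar_2 in the frame of breakfast_caddy between -0.13 and 0.13 m and z of jam_jar_2 in the frame of breakfast_caddy between 0.008 and 0.016 m and x of pepper_mill in the frame of cooking_caddy between -0.035 and 0.035 m and y of pepper_mill in the frame of cooking_caddy between -0.13 and 0.13 m and z of pepper_mill in the frame of cooking_caddy between 0.008 and 0.016 m and x of spice_7 in the frame of cooking_caddy between -0.035 and 0.035 m and y of spice_7 in the frame of cooking_caddy between -0.13 and 0.13 m and z of spice_7 in the frame of cooking_caddy between 0.008 and 0.016 m and x of spice_3 in the frame of cooking_caddy between -0.035 and 0.035 m and y of spice_3 in the frame of cooking_caddy between -0.13 and 0.13 m and z of spice_3 in the frame of cooking_caddy between 0.008 and 0.016 m and horizontal distance between spice_7 and spice_3 above 0.065 m); the robot touches nothing.
It fails at once if a jar or the pepper mill tips over (leans more than about 35 degrees) (angle between any of honey_jar, jam_jar, jam_jar_2, pepper_mill, spice_7, spice_3's own z axis and vertical above 0.6 rad).
It fails at once if a jar or the pepper mill is dropped or thrown (moves faster than 0.7 m/s with no finger on it, as after a fall of 25 mm) ((linear speed of honey_jar above 0.7 m/s and contact force between honey_jar and the fingers below 0.02 N) or (linear speed of jam_jar above 0.7 m/s and contact force between jam_jar and the fingers below 0.02 N) or (linear speed of jam_jar_2 above 0.7 m/s and contact force between jam_jar_2 and the fingers below 0.02 N) or (linear speed of pepper_mill above 0.7 m/s and contact force between pepper_mill and the fingers below 0.02 N) or (linear speed of spice_7 above 0.7 m/s and contact force between spice_7 and the fingers below 0.02 N) or (linear speed of spice_3 above 0.7 m/s and contact force between spice_3 and the fingers below 0.02 N)).
It fails at once if the tin or the timer is shifted by more than 30 mm (distance of any of tin_beans, egg_timer from where it was at the start of the episode above 0.03 m).
It also fails if it takes over 96 s, if anything falls off the work surface, if the arm or the gripper's body presses on something with over 40 N, if the wrist force passes 120 N, or if a joint passes its speed limit or range.

## Robot

A 6-joint arm with a two-finger parallel gripper is mounted at the origin on a cart in front of the work surface, level with it; the furniture and walls round the work are solid. World frame = base frame: x ahead of the robot, y to its left, z up, the work surface at z = 0. Lengths are in m, angles in rad, forces in N, time in s.
With the tool pointing down it reaches from about 0.35 to 0.875 m from the base axis. Payload 4.2 kg.
Tool frame: the origin (TCP) lies between the finger pads; the fingertips stand 19 mm ahead of it and the grasp point (between the pads) is the TCP; z points along the fingers, y is the line along which they close (so a half turn about z gives the same grasp; the last joint's range is limited). The gripper opens to 87 mm and grips with 3 to 60 N. Pads are 19 mm wide; open, the fingers measure 117 mm over their backs; the gripper's body (75 mm by 190 mm) begins 51 mm behind the grasp point.
Start: joints at [-1.044, 0.385, 0.008, 0, -1.194, -0.259], TCP at [0.165, -0.603, 0.242] pointing down, gripper open.
Joint ranges: [-3.14, 3.14], [-1.21, 2.06], [-1.07, 1.41], [-3.16, 2.05], [-2.99, -0.16], [-3.1, 3.1]. Speed limits (rad/s): [2.79, 2.79, 3.14, 3.14, 3.14, 3.14].

## Interface

Orientations are given as a unit quaternion [x, y, z, w].
In Python, from workcell import ctrl, get_image, camera_model gives the robot as it stands.
- The arm moves only by the shell command python3 -m inch 'ROWS'. ROWS is JSON, a list that holds one entry, the list of rows, each a list of 7 numbers: the shift along the tool's x, y, z in m, then the turn, a rotation vector about the tool's x, y, z in rad, then the closure in counts, from 0 (fully open) to 255 (shut). In form: [[[dx, dy, dz, rx, ry, rz, hand], ...]]. A call has 1 to 12 rows; each row shifts and turns the commanded pose from where the row before left it, along the tool's axes as they then stand; what a row does not reach is not made up. A row lasts 1/10 s, in which the tool goes at most 50 mm and 8.59 degrees, less where a joint would pass 70% of its speed; a pose out of reach is approached as far as the arm can. A call with a gripper value outside its range is refused whole. The fingers move at their own pace and stop on an object; the grip force is fixed at half the most. Time passes only in rows, so rows that do not move let the fingers close. It gives the time, the measured TCP pose, the force, the opening and the grip force at its end, in the units of the state.
- ctrl.get_obs(): the state, without advancing time (a new reading comes with each control period).
- get_image(name): name is "side" or "top" or "wrist"; returns (picture, depth): 480x640x3 uint8, red, green, blue; 480x640 float32, m along the optical axis (not along the pixel's ray), 0 where there is no reading.
- camera_model(name): a dict with "intrinsics" (3x3 intrinsics, pixels), "k1" (the pictures are not rectified: a ray, as slopes to the right and down, at radius r is drawn at 1 + k1 r^2 times it, then the intrinsics apply), "pose" (4x4, takes a point from camera to world coordinates). Camera axes: x right, y down, z forward; pixel columns grow to the right and rows downward; lengths in m; the calibration is good to about 2 mm. A picture is of the moment at which its call begins: read the wrist's pose just before it. camera_model takes no time and is no camera call; for the wrist camera it gives the pose at the moment of the call.
- ctrl.job_done(): hands the job in; it is judged then, once.
The state is a dict: "clock": time; "joint_pos": joint angles; "joint_velocities": joint speeds; "tau": joint torques, N m; "tcp_pos": TCP position; "tool_rot": TCP orientation; "ft_force": force on the tool from outside, world axes, zero at the start; "moment": the same for the moment, N m; "opening": finger opening in m; "grasp_force": force on a finger pad.
Only numpy, scipy, OpenCV 4.12 (cv2) and the standard library are available. Lean on these libraries where they do the work, as an engineer would, in place of code of your own. Each camera call takes 0.05 s, during which the arm holds its last target. There are 200 camera calls.

## Working session

There is one attempt and no reset: what is moved stays moved. The work goes in short steps, Python scripts to look and compute and a shell command to move; the robot and the scene stay as the last step left them, time stands still between calls to the robot, and variables do not carry over. Pictures are saved under pics/ and viewed, at most 14 in all, crops included, and the job is handed in when it is done.

```bash
mkdir -p pics; ls
cat > h.py <<'E'
import numpy as np, cv2
from workcell import ctrl, get_image, camera_model
from scipy.spatial.transform import Rotation as R
def snap(n,f=None):
    m=camera_model(n); im,d=get_image(n)
    if f: cv2.imwrite('pics/'+f,im[:,:,::-1])
    return im,d,m
def slopes(m,px):
    K=np.array(m['intrinsics'],float); k=m['k1']
    px=np.atleast_2d(px).astype(float)
    s=cv2.undistortPoints(px.reshape(-1,1,2),K,np.array([k,0,0,0.]))[:,0]
    return s
def onplane(m,px,z):
    s=slopes(m,px);T=np.array(m['pose']);r=np.c_[s,np.ones(len(s))]@T[:3,:3].T
    return T[:3,3]+r*((z-T[2,3])/r[:,2:3])
def cloud(m,d):
    v,u=np.mgrid[0:480,0:640]; s=slopes(m,np.c_[u.ravel(),v.ravel()])
    T=np.array(m['pose']); z=d.ravel()[:,None]
    return ((np.c_[s,np.ones(len(s))]*z)@T[:3,:3].T+T[:3,3]).reshape(480,640,3)
def st():
    o=ctrl.get_obs(); print({k:np.round(o[k],4).tolist() for k in ('clock','tcp_pos','tool_rot','joint_pos','ft_force','opening')})
E
python3 - <<'E'
from h import *
st()
for n in('top','side'):
    im,d,m=snap(n,n+'0.png'); print(n,np.round(m['pose'],3).tolist(),m['k1'],(d>0).mean())
    np.savez('/tmp/'+n,im=im,d=d)
E
```

```text
pics
{'clock': 0.0, 'tcp_pos': [0.1652, -0.6022, 0.2404], 'tool_rot': [-0.1334, 0.9911, 0.0011, -0.0002], 'joint_pos': [-1.0444, 0.3856, 0.0066, -0.0005, -1.194, -0.2586], 'ft_force': [0.3222, -0.1614, -0.0827], 'opening': 0.087}
top [[0.008, -0.982, 0.19, 0.306], [-1.0, -0.006, 0.011, 0.064], [-0.01, -0.19, -0.982, 1.43], [0.0, 0.0, 0.0, 1.0]] -0.09435652175017019 0.99603515625
side [[-0.701, -0.56, 0.441, -0.016], [-0.713, 0.546, -0.441, 0.689], [0.006, -0.623, -0.782, 1.103], [0.0, 0.0, 0.0, 1.0]] 0.033055811188372364 0.9960091145833333
```

View pics/top0.png

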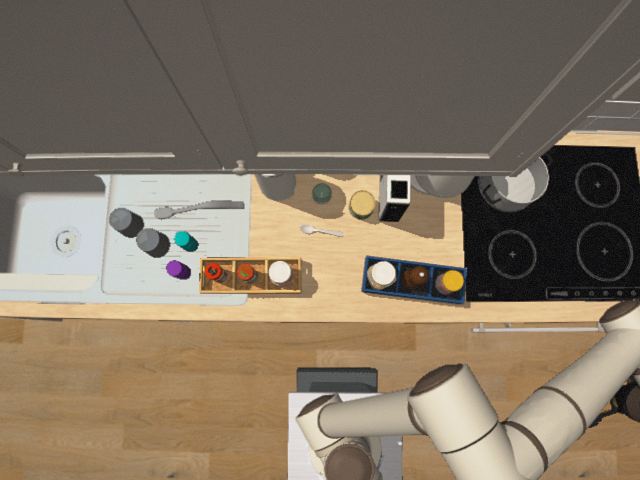

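View pics/side0.png

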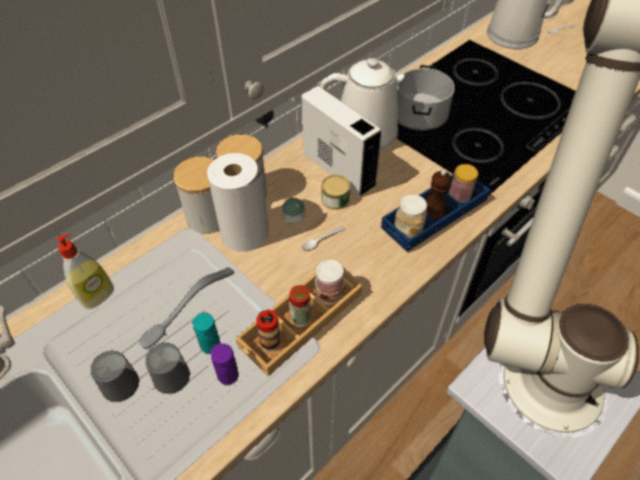

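Top view candidates: red-capped jars at (213,271) and (246,272). The look-alikes are purple (177,270) and turquoise (184,240). White lids: jam (280,272) in the wood caddy, honey (382,274) in the blue one. Gold lids: preserve (450,282), versus the tin (362,205). The mill is at (415,278), and the green timer (321,193) stays put. The strays are the two red spice jars, the honey and the gold-lid preserve.

Run:
```python
from h import *
D={n:np.load(f'/tmp/{n}.npz') for n in('top','side')}; M={n:camera_model(n) for n in D}
C={n:cloud(M[n],D[n]['d']) for n in D}
im=D['top']['im']; cv2.imwrite('pics/crop.png',cv2.resize(im[225:315,160:480],None,fx=2.5,fy=2.5,interpolation=cv2.INTER_CUBIC)[:,:,::-1])
# lids: centroid of the top-surface points near each rough seed
seeds=dict(spA=(213,271),spB=(246,272),jam=(280,272),honey=(382,274),mill=(415,278),jam2=(450,282),tin=(362,205),timer=(321,193))
for k,(u,v) in seeds.items():
    w=C['top'][v-3:v+4,u-3:u+4].reshape(-1,3); p0=np.median(w,0); o=[]
    for n in('top','side'):
        P=C[n]; sel=(np.hypot(P[...,0]-p0[0],P[...,1]-p0[1])<.045)&(abs(P[...,2]-p0[2])<.012)
        q=P[sel]
        o+= [len(q)]+((q[:,:2].min(0)+q[:,:2].max(0))/2).round(3).tolist()+[round(float(np.median(q[:,2])),3)]+np.ptp(q[:,:2],0).round(3).tolist()
    print(k,p0.round(3),o)
# caddies by rim height
for name,y0,y1 in(('wood',.08,.42),('blue',-.45,-.08)):
  for n in D:
    P=C[n]; s=(P[...,2]>.036)&(P[...,2]<.054)&(P[...,1]>y0)&(P[...,1]<y1)&(P[...,0]<.48)&(P[...,0]>.2)
    q=P[s][:,:2].astype(np.float32); r=cv2.minAreaRect(q); print(name,n,len(q),np.round(r[0],3),np.round(r[1],3),r[2])
```

```text
spA [0.477 0.362 0.118] [222, 0.478, 0.363, 0.117, 0.043, 0.045, 380, 0.479, 0.363, 0.119, 0.045, 0.044]
spB [0.475 0.272 0.118] [203, 0.476, 0.274, 0.118, 0.043, 0.041, 354, 0.477, 0.274, 0.119, 0.044, 0.045]
jam [0.477 0.181 0.108] [399, 0.478, 0.184, 0.108, 0.059, 0.06, 560, 0.48, 0.183, 0.109, 0.061, 0.06]
honey [ 0.473 -0.095  0.11 ] [458, 0.477, -0.097, 0.109, 0.065, 0.063, 492, 0.477, -0.099, 0.11, 0.064, 0.069]
mill [ 0.458 -0.178  0.143] [263, 0.468, -0.192, 0.144, 0.049, 0.048, 267, 0.469, -0.188, 0.145, 0.05, 0.047]
jam2 [ 0.454 -0.282  0.098] [367, 0.458, -0.289, 0.097, 0.057, 0.058, 347, 0.458, -0.291, 0.098, 0.059, 0.063]
tin [ 0.68  -0.047  0.054] [535, 0.687, -0.046, 0.054, 0.074, 0.073, 569, 0.688, -0.048, 0.056, 0.073, 0.079]
timer [0.718 0.072 0.05 ] [232, 0.724, 0.072, 0.046, 0.051, 0.053, 261, 0.724, 0.073, 0.047, 0.05, 0.054]
wood top 553 [0.454 0.274] [0.057 0.29 ] 1.079057216644287
wood side 1257 [0.452 0.272] [0.056 0.29 ] 0.010981285013258457
blue top 555 [ 0.44  -0.212] [0.08 0.26] 0.004602510016411543
blue side 786 [ 0.449 -0.213] [0.262 0.073] 82.97122955322266
```

View pics/crop.png

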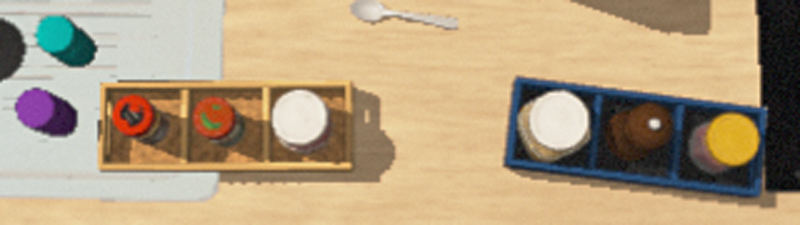

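The crop shows the wood caddy holding, left to right, black-top spice_3 (213,271), green-top spice_7 (246,272) and the jam. The blue caddy holds honey, the mill and the gold-lid preserve. Next I redo the caddy poses with a wider window.

Run:
```python
from h import *
D={n:np.load(f'/tmp/{n}.npz') for n in('top','side')}
C={n:cloud(camera_model(n),D[n]['d']) for n in D}
for name,y0,y1 in(('wood',.08,.45),('blue',-.4,-.02)):
  Q=[]
  for n in D:
    P=C[n]; s=(P[...,2]>.041)&(P[...,2]<.054)&(P[...,1]>y0)&(P[...,1]<y1)&(P[...,0]<.56)&(P[...,0]>.3)
    q=P[s][:,:2].astype(np.float32); Q.append(q)
  for q in Q+[np.vstack(Q)]:
    r=cv2.minAreaRect(q); print(name,len(q),np.round(r[0],3),np.round(r[1],3),r[2])
  c=np.array(r[0]); a=np.radians(r[2] if r[1][0]<r[1][1] else r[2]-90)
  print('yaw',a,[ (c+t*np.array([-np.sin(a),np.cos(a)])).round(3).tolist() for t in(.094,0,-.094)])
P=C['top']
# free spots: what stands between caddies
s=(P[...,2]>.008)&(P[...,1]>-.06)&(P[...,1]<.15)&(P[...,0]<.62)&(P[...,0]>.3); print(P[s].round(3)[::12].tolist()[:25])
st()
o=ctrl.get_obs();print(R.from_quat(o['tool_rot']).as_matrix().round(3).tolist())
```

```text
wood 888 [0.493 0.288] [0.136 0.316] 0.8460701704025269
wood 1431 [0.488 0.288] [0.325 0.132] 88.73304748535156
wood 2319 [0.493 0.288] [0.136 0.321] 0.923978328704834
yaw 0.016126464052973785 [[0.492, 0.382], [0.493, 0.288], [0.495, 0.194]]
blue 915 [ 0.467 -0.195] [0.292 0.104] 82.6617431640625
blue 982 [ 0.468 -0.197] [0.299 0.106] 82.56104278564453
blue 1897 [ 0.468 -0.197] [0.299 0.106] 82.60192108154297
yaw -0.1291208354494563 [[0.48, -0.104], [0.468, -0.197], [0.456, -0.29]]
[[0.306, 0.064, 1.43], [0.306, 0.064, 1.43], [0.306, 0.064, 1.43], [0.306, 0.064, 1.43], [0.306, 0.064, 1.43], [0.306, 0.064, 1.43], [0.306, 0.064, 1.43], [0.306, 0.064, 1.43], [0.306, 0.064, 1.43], [0.306, 0.064, 1.43], [0.306, 0.064, 1.43], [0.306, 0.064, 1.43], [0.306, 0.064, 1.43], [0.306, 0.064, 1.43], [0.306, 0.064, 1.43], [0.306, 0.064, 1.43], [0.306, 0.064, 1.43], [0.306, 0.064, 1.43], [0.306, 0.064, 1.43], [0.306, 0.064, 1.43], [0.306, 0.064, 1.43], [0.306, 0.064, 1.43], [0.306, 0.064, 1.43], [0.306, 0.064, 1.43], [0.306, 0.064, 1.43]]
{'clock': 0.1, 'tcp_pos': [0.1653, -0.6022, 0.2406], 'tool_rot': [-0.1334, 0.9911, 0.001, -0.0002], 'joint_pos': [-1.0444, 0.3855, 0.0068, -0.0004, -1.194, -0.2586], 'ft_force': [0.1961, -0.3123, -0.5124], 'opening': 0.0868}
[[-0.964, -0.264, -0.001], [-0.264, 0.964, 0.002], [0.0, 0.002, -1.0]]
```

```bash
python3 -m inch '[[[0,0,-0.008,0,0,-0.13,0],[0,0,-0.008,0,0,-0.13,0],[0,0,-0.008,0,0,-0.13,0],[0,0,-0.008,0,0,-0.13,0],[0,0,-0.008,0,0,-0.13,0],[0,0,-0.008,0,0,-0.13,0],[0,0,0,0,0,-0.13,0],[0,0,0,0,0,-0.13,0],[0,0,0,0,0,-0.13,0],[0,0,0,0,0,-0.13,0]]]'
python3 - <<'E'
from h import *
st(); print(R.from_quat(ctrl.get_obs()['tool_rot']).as_matrix().round(3).tolist())
E
```

```text
clock: 1.1
tcp_pos: [0.1654, -0.6024, 0.2889]
tool_rot: [0.708, -0.706, -0.001, -0.0]
ft_force: [-0.4, 0.1, 0.3]
opening: 0.087
grasp_force: 0.0
{'clock': 1.1, 'tcp_pos': [0.1654, -0.6024, 0.2889], 'tool_rot': [0.7079, -0.7063, -0.0005, -0.0003], 'joint_pos': [-1.0444, 0.3581, 0.0863, -0.0004, -1.3002, 1.0468], 'ft_force': [-0.3835, 0.1284, 0.2563], 'opening': 0.087}
[[0.002, -1.0, -0.0], [-1.0, -0.002, 0.001], [-0.001, 0.0, -1.0]]
```

```bash
python3 -m inch '[[[-0.036,-0.027,0,0,0,0,0],[-0.036,-0.027,0,0,0,0,0],[-0.036,-0.027,0,0,0,0,0],[-0.036,-0.027,0,0,0,0,0],[-0.036,-0.027,0,0,0,0,0],[-0.036,-0.027,0,0,0,0,0],[-0.036,-0.027,0,0,0,0,0],[-0.036,-0.027,0,0,0,0,0],[-0.036,-0.027,0,0,0,0,0],[-0.036,-0.027,0,0,0,0,0],[-0.02,-0.015,0,0,0,0,0],[0,0,0,0,0,0,0]]]'
python3 - <<'E'
from h import *
im,d,m=snap('wrist','w1.png'); np.savez('/tmp/w1',im=im,d=d,T=m['pose']); st(); print(np.round(m['pose'],3).tolist())
E
```

```text
clock: 2.3
tcp_pos: [0.4529, -0.2213, 0.289]
tool_rot: [0.708, -0.707, -0.0, 0.0]
ft_force: [-0.4, 0.5, 0.6]
opening: 0.0869
grasp_force: 0.0
{'clock': 2.35, 'tcp_pos': [0.452, -0.2224, 0.289], 'tool_rot': [-0.707, 0.7072, 0.0006, -0.0003], 'joint_pos': [-0.1345, 0.1444, -0.2017, -0.0003, -1.2259, 0.1344], 'ft_force': [0.3465, -0.1409, -0.0192], 'opening': 0.0871}
[[-1.0, -0.001, -0.0, 0.454], [-0.001, 0.956, 0.294, -0.301], [-0.0, 0.294, -0.956, 0.432], [0.0, 0.0, 0.0, 1.0]]
```

View pics/w1.png

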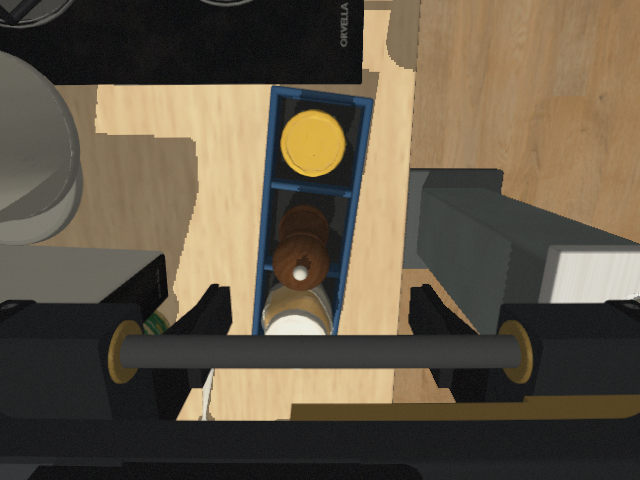

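The wrist picture shows the blue caddy with the preserve at (313,143), the mill knob at (300,272) and the honey at (298,330). All stand in their compartments. On to the wood caddy.

```bash
python3 -m inch '[[[-0.048,0,0,0,0,0,0],[-0.048,0,0,0,0,0,0],[-0.048,0,0,0,0,0,0],[-0.048,0,0,0,0,0,0],[-0.048,0,0,0,0,0,0],[-0.048,0,0,0,0,0,0],[-0.048,0,0,0,0,0,0],[-0.048,0,0,0,0,0,0],[-0.048,0,0,0,0,0,0],[-0.048,-0.02,0,0,0,0,0],[-0.04,0,0,0,0,0,0],[0,0,0,0,0,0,0]]]'
python3 - <<'E'
from h import *
im,d,m=snap('wrist','w2.png'); st()
A=np.load('/tmp/w1.npz')
for nm,dd,T in(('blue',A['d'],A['T']),('wood',d,m['pose'])):
    mm=dict(m); mm['pose']=T; P=cloud(mm,dd)
    lim=(-.4,-.02) if nm=='blue' else (.1,.45)
    s=(P[...,2]>.044)&(P[...,2]<.052)&(P[...,1]>lim[0])&(P[...,1]<lim[1])&(P[...,0]<.535)&(P[...,0]>.38)
    q=P[s][:,:2].astype(np.float32); r=cv2.minAreaRect(q); print(nm,np.round(r[0],3),np.round(r[1],3),r[2], q.min(0),q.max(0))
    for k,(x,y,z) in dict(spA=(.478,.363,.118),spB=(.476,.274,.118),jam=(.478,.183,.109),jam2=(.458,-.29,.099),honey=(.477,-.098,.111),mill=(.468,-.19,.144)).items():
        s=(np.hypot(P[...,0]-x,P[...,1]-y)<.04)&(abs(P[...,2]-z)<.008); q=P[s]
        if len(q)>100: print(k,len(q),((q.min(0)+q.max(0))/2).round(3),np.ptp(q,0).round(3))
E
```

```text
clock: 3.55
tcp_pos: [0.4729, 0.2973, 0.288]
tool_rot: [-0.707, 0.707, 0.0, -0.001]
ft_force: [0.2, -0.3, 0.0]
opening: 0.087
grasp_force: 0.0
{'clock': 3.6, 'tcp_pos': [0.4725, 0.2953, 0.2883], 'tool_rot': [-0.7064, 0.7078, 0.0, -0.0012], 'joint_pos': [0.8493, 0.2402, -0.0819, -0.0002, -1.2511, -0.8512], 'ft_force': [-0.131, 0.1454, 0.3255], 'opening': 0.0872}
blue [ 0.469 -0.201] [0.278 0.102] 82.9571762084961 [ 0.4015132  -0.34320265] [ 0.5346057  -0.06870562]
jam2 3427 [ 0.46  -0.291  0.097] [0.058 0.057 0.012]
honey 1148 [ 0.479 -0.099  0.108] [0.063 0.065 0.009]
mill 2208 [ 0.471 -0.192  0.144] [0.048 0.048 0.015]
wood [0.479 0.273] [0.102 0.29 ] 0.645824670791626 [0.42676762 0.12826042] [0.5311434  0.41908243]
spA 1656 [0.481 0.364 0.115] [0.042 0.044 0.01 ]
spB 1999 [0.479 0.275 0.115] [0.044 0.043 0.01 ]
jam 4479 [0.48  0.183 0.106] [0.06  0.06  0.011]
```

View pics/w2.png

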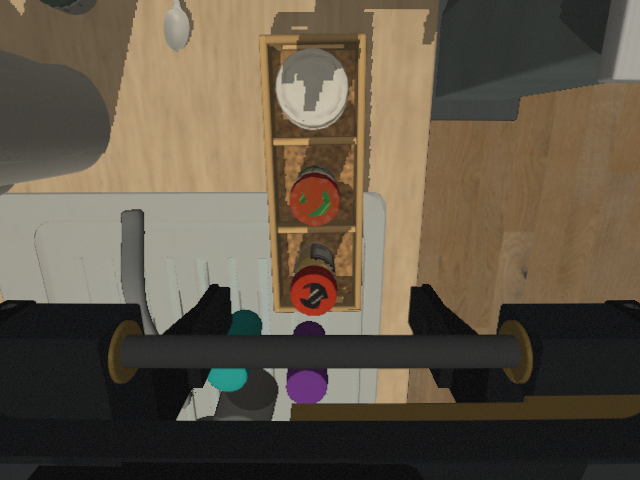

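Both views and the wrist agree on the heights: spice caps 118 mm, jam 109 mm, preserve 98 mm, honey 110 mm. The picture shows the black-patched cap of spice_3 at (314,290) and the green one at (315,200). The purple and turquoise look-alikes are outside the caddy. I go for spice_3.

```bash
python3 -m inch '[[[-0.033,-0.004,0,0,0,0,0],[-0.034,-0.003,0,0,0,0,0],[0,0,0.045,0,0,0,0],[0,0,0.045,0,0,0,0],[0,0,0.045,0,0,0,0],[0,0,0.03,0,0,0,0],[0,0,0.02,0,0,0,0],[0,0,0,0,0,0,0]]]'
```

```text
clock: 4.4
tcp_pos: [0.4785, 0.3578, 0.1015]
tool_rot: [-0.705, 0.709, -0.0, -0.004]
ft_force: [0.3, -0.5, -1.0]
opening: 0.0872
grasp_force: 0.0
```

```bash
python3 -m inch '[[[-0.005,0,0,0,0,0,0],[0,0,0,0,0,0,100],[0,0,0,0,0,0,255],[0,0,0,0,0,0,255],[0,0,0,0,0,0,255],[0,0,0,0,0,0,255],[0,0,0,0,0,0,255],[0,0,0,0,0,0,255]]]'
```

```text
clock: 5.2
tcp_pos: [0.4795, 0.3666, 0.1046]
tool_rot: [-0.706, 0.708, -0.0, -0.0]
ft_force: [-1.1, 0.6, 1.2]
opening: 0.044
grasp_force: 30.0
```

```bash
python3 -m inch '[[[0,0,-0.02,0,0,0,255],[0,0,-0.04,0,0,0,255],[0,0,-0.04,0,0,0,255],[0,0,-0.03,0,0,0,255],[0.025,0,0,0,0,0,255],[0.045,0.005,0,0,0,0,255],[0.045,0.005,0,0,0,0,255],[0.045,0.005,0,0,0,0,255],[0.045,0.005,0,0,0,0,255],[0.045,0,0,0,0,0,255],[0.045,0,0,0,0,0,255],[0.025,0,0,0,0,0,255]]]'; python3 -m inch '[[[0.015,0,0.03,0,0,0,255],[0,0,0.04,0,0,0,255],[0,0,0.03,0,0,0,255],[0,0,0.02,0,0,0,255],[0,0,0,0,0,0,255],[0,0,0,0,0,0,255]]]'
```

```text
clock: 6.4
tcp_pos: [0.4575, 0.0439, 0.2345]
tool_rot: [-0.705, 0.709, 0.0, -0.0]
ft_force: [0.3, 0.5, -1.5]
opening: 0.0432
grasp_force: 30.0
clock: 7.0
tcp_pos: [0.4589, 0.0316, 0.1149]
tool_rot: [-0.706, 0.708, -0.0, -0.0]
ft_force: [-0.8, 0.6, -0.2]
opening: 0.0439
grasp_force: 30.0
```

```bash
python3 -m inch '[[[0,0,0.012,0,0,0,255],[0,0,0.006,0,0,0,255],[0,0,0.003,0,0,0,255],[0,0,0,0,0,0,255],[0,0,0,0,0,0,255]]]'
```

```text
clock: 7.5
tcp_pos: [0.4589, 0.0317, 0.0941]
tool_rot: [-0.706, 0.708, -0.0, 0.0]
ft_force: [0.1, 0.3, -0.5]
opening: 0.0437
grasp_force: 30.0
```

```bash
python3 -m inch '[[[0,0,0.0015,0,0,0,255],[0,0,0,0,0,0,120],[0,0,0,0,0,0,0],[0,0,0,0,0,0,0],[0,0,0,0,0,0,0],[0,0,-0.02,0,0,0,0],[0,0,-0.03,0,0,0,0],[0,0,-0.03,0,0,0,0],[0.03,-0.004,0,0,0,0,0],[0.045,-0.008,0,0,0,0,0],[0.04,-0.007,0,0,0,0,0],[0.016,0,0,0,0,0,0]]]'
python3 - <<'E'
from h import *
im,d,m=snap('side','s1.png');st()
E
```

```text
clock: 8.7
tcp_pos: [0.4775, -0.1019, 0.172]
tool_rot: [-0.705, 0.709, -0.0, -0.0]
ft_force: [0.3, 1.1, 0.6]
opening: 0.0868
grasp_force: 0.0
{'clock': 8.75, 'tcp_pos': [0.477, -0.1026, 0.1718], 'tool_rot': [-0.7048, 0.7095, 0.0, -0.0004], 'joint_pos': [0.1221, 0.2201, -0.4221, 0.0005, -0.9293, -0.129], 'ft_force': [0.2963, -1.3711, 0.5894], 'opening': 0.0874}
```

View pics/s1.png

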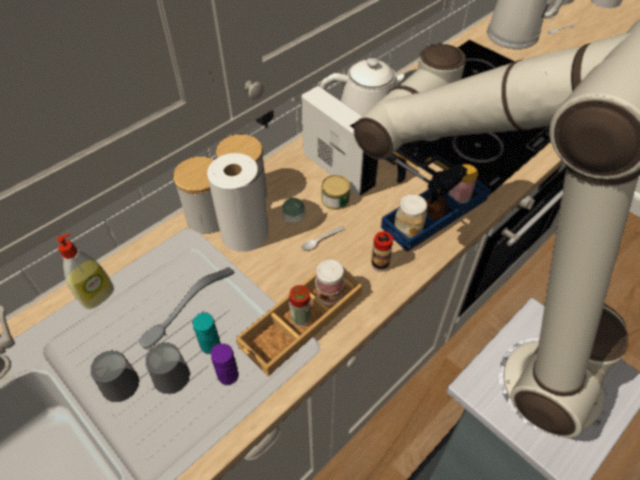

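spice_3 stands upright on the worktop at (382,250), and the gripper is over the honey. Descending onto it.

```bash
python3 -m inch '[[[-0.004,-0.001,0.03,0,0,0,0],[0,0,0.03,0,0,0,0],[0,0,0.02,0,0,0,0],[0,0,0.009,0,0,0,0],[0,0,0,0,0,0,0],[0,0,0,0,0,0,0],[0,0,0,0,0,0,255],[0,0,0,0,0,0,255],[0,0,0,0,0,0,255],[0,0,0,0,0,0,255],[0,0,0,0,0,0,255]]]'
```

```text
clock: 9.85
tcp_pos: [0.478, -0.0954, 0.0839]
tool_rot: [-0.706, 0.708, -0.0, 0.0]
ft_force: [-2.5, 1.8, 5.1]
opening: 0.0754
grasp_force: 30.0
```

Run:
```python
from h import *
im,d,m=snap('side');st()
c=im[140:270,340:520]; c2=snap('wrist')[0]
cv2.imwrite('pics/c1.png',np.hstack([cv2.resize(c,(400,290),interpolation=cv2.INTER_CUBIC),cv2.resize(c2[100:480],(400,290))])[:,:,::-1])
```

```text
{'clock': 9.9, 'tcp_pos': [0.478, -0.0954, 0.0839], 'tool_rot': [-0.7062, 0.7081, -0.0, 0.0], 'joint_pos': [0.137, 0.3392, -0.5292, 0.0001, -0.7023, -0.1397], 'ft_force': [-2.8869, 1.4943, 6.5844], 'opening': 0.0756}
```

View pics/c1.png

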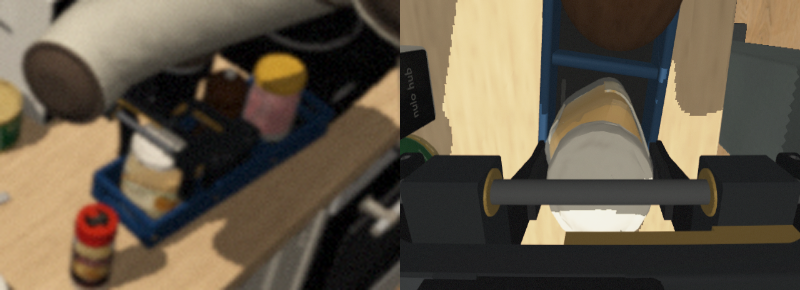

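Run:
```python
from h import *
for n in('wrist','side'):
    im,d,m=snap(n,'c2.png' if n=='wrist' else None); P=cloud(m,d)
    s=(np.hypot(P[...,0]-.478,P[...,1]+.098)<.06)&(P[...,2]>.095)&(P[...,2]<.125)&(im.min(2)>110)&(np.ptp(im.astype(int),axis=2)<50)
    q=P[s]; A=np.c_[q[:,:2]-q[:,:2].mean(0),np.ones(len(q))]; c=np.linalg.lstsq(A,q[:,2],rcond=None)[0]
    print(n,len(q),q.min(0).round(3),q.max(0).round(3),c.round(3))
st(); print(ctrl.get_obs()['grasp_force'])
```

```text
wrist 12984 [ 0.448 -0.13   0.098] [ 0.509 -0.074  0.112] [-0.001 -0.002  0.11 ]
side 210 [ 0.453 -0.11   0.099] [ 0.506 -0.065  0.117] [ 0.031 -0.068  0.11 ]
{'clock': 10.05, 'tcp_pos': [0.478, -0.0954, 0.0839], 'tool_rot': [-0.7061, 0.7081, -0.0, 0.0], 'joint_pos': [0.137, 0.3392, -0.5292, 0.0001, -0.7024, -0.1398], 'ft_force': [-2.2036, 1.1498, 7.1097], 'opening': 0.0751}
30.00106749823317
```

View pics/c2.png

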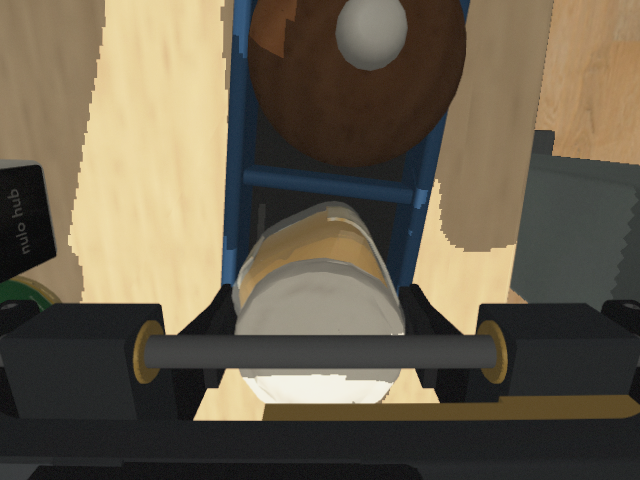

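The lid is level at z = 0.110, but the pads are pressing on the shoulder. The opening reads 75 mm and the tool feels an upward push. I'll regrip lower, on the body.

```bash
python3 -m inch '[[[0,0,0,0,0,0,0],[0,0,0,0,0,0,0],[0.002,0,0.005,0,0,0,0],[0,0,0.005,0,0,0,0],[0,0,0,0,0,0,0],[0,0,0,0,0,0,255],[0,0,0,0,0,0,255],[0,0,0,0,0,0,255],[0,0,0,0,0,0,255],[0,0,0,0,0,0,255]]]'; python3 -c "
from h import *
o=ctrl.get_obs();print(o)"
```

```text
clock: 11.05
tcp_pos: [0.4781, -0.0974, 0.073]
tool_rot: [-0.706, 0.708, -0.0, 0.0]
ft_force: [-0.2, 0.0, -0.7]
opening: 0.0757
grasp_force: 30.0
{'clock': 11.05, 'joint_pos': array([ 1.32558059e-01,  3.57248007e-01, -5.38764948e-01, -5.18002844e-05,
       -6.74699124e-01, -1.35521778e-01]), 'joint_velocities': array([-0.00097088, -0.00064752,  0.00028382, -0.00099267,  0.00101049,
       -0.00070707]), 'tau': array([ 5.65914251e-02, -3.21292412e+01,  1.28332365e+01,  2.89077401e+00,
       -7.81309814e-02, -1.87752134e-02]), 'tcp_pos': array([ 0.47814672, -0.09744887,  0.07300731]), 'tool_rot': array([-7.06043849e-01,  7.08168116e-01, -1.26711080e-05,  4.33085263e-05]), 'ft_force': array([-0.19754402,  0.04465542, -0.72336803]), 'moment': array([-0.0693772 , -0.010273  ,  0.03345483]), 'grasp_force': 30.002221712493338, 'opening': 0.07573582409658722}
```

```bash
python3 -m inch '[[[0,0,-0.01,0,0,0,255],[0,0,-0.02,0,0,0,255],[0,0,-0.03,0,0,0,255],[0,0,-0.03,0,0,0,255],[0,0,-0.03,0,0,0,255],[0,0,-0.03,0,0,0,255],[-0.02,0,0,0,0,0,255],[-0.035,0,0,0,0,0,255],[0,0,0,0,0,0,255]]]'
```

```text
clock: 11.95
tcp_pos: [0.4776, -0.0401, 0.2234]
tool_rot: [-0.707, 0.707, 0.001, 0.001]
ft_force: [0.8, -0.9, -4.0]
opening: 0.0759
grasp_force: 30.0
```

```bash
python3 -m inch '[[[-0.03,0,0,0,0,0,255],[-0.045,0,0,0,0,0,255],[-0.045,0,0,0,0,0,255],[-0.045,0,0,0,0,0,255],[-0.045,0,0,0,0,0,255],[-0.045,0,0,0,0,0,255],[-0.045,0,0,0,0,0,255],[-0.045,0,0,0,0,0,255],[-0.04,0,0,0,0,0,255],[-0.02,0,0,0,0,0,255],[0,0,0,0,0,0,255],[0,0,0,0,0,0,255]]]'
```

```text
clock: 13.15
tcp_pos: [0.479, 0.3618, 0.2224]
tool_rot: [-0.706, 0.708, -0.0, -0.001]
ft_force: [0.4, -0.1, -4.2]
opening: 0.0759
grasp_force: 30.0
```

```bash
python3 -m inch '[[[-0.005,0.001,0.02,0,0,0,255],[0,0,0.04,0,0,0,255],[0,0,0.03,0,0,0,255],[0,0,0.01,0,0,0,255],[0,0,0,0,0,0,255],[0,0,0,0,0,0,255]]]'
python3 - <<'E'
from h import *
im,d,m=snap('wrist','w3.png'); st(); P=cloud(m,d)
s=(P[...,2]>.044)&(P[...,2]<.052)&(P[...,1]>.1)&(P[...,1]<.36)&(P[...,0]<.535)&(P[...,0]>.41)
q=P[s]; print(len(q),q.min(0).round(3),q.max(0).round(3))
s=(P[...,2]>.035)&(P[...,2]<.044)&(P[...,1]>.29)&(P[...,1]<.34)&(P[...,0]<.515)&(P[...,0]>.44)
q=P[s]; print('div',len(q),np.percentile(q[:,1],[5,50,95]).round(3))
s=(np.hypot(P[...,0]-.478,P[...,1]-.367)<.06)&(P[...,2]>.145)&(P[...,2]<.175)&(im.min(2)>90)
q=P[s]; print('lid',len(q),q.min(0).round(3),q.max(0).round(3))
E
```

```text
clock: 13.75
tcp_pos: [0.4797, 0.3677, 0.1249]
tool_rot: [-0.706, 0.708, -0.0, 0.001]
ft_force: [-0.2, 0.9, -4.6]
opening: 0.0759
grasp_force: 30.0
{'clock': 13.8, 'tcp_pos': [0.4798, 0.3682, 0.1253], 'tool_rot': [-0.706, 0.7082, -0.0001, 0.0021], 'joint_pos': [0.9223, 0.4521, -0.2003, 0.0009, -0.9143, -0.9259], 'ft_force': [-0.2597, 0.1101, -3.8303], 'opening': 0.0756}
7042 [0.427 0.221 0.044] [0.531 0.36  0.05 ]
div 1661 [0.317 0.32  0.324]
lid 11609 [0.449 0.335 0.15 ] [0.512 0.386 0.164]
```

View pics/w3.png

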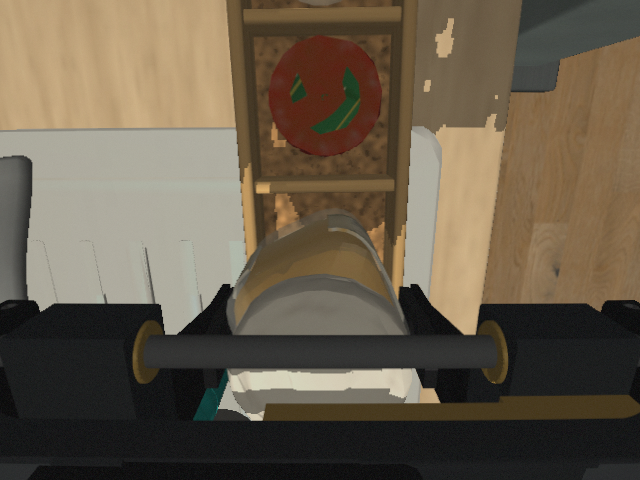

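The view shows honey over the empty compartment. The divider's top edge is at row ~186, y = 0.320, so the compartment centre is y = 0.367 and x = 0.479. The lid is centred at (0.4805, 0.3675), which fits. Lowering.

```bash
python3 -m inch '[[[0,0.001,0.02,0,0,0,255],[0,0,0.015,0,0,0,255],[0,0,0.008,0,0,0,255],[0,0,0.004,0,0,0,255],[0,0,0.002,0,0,0,255],[0,0,0,0,0,0,255]]]'
```

```text
clock: 14.4
tcp_pos: [0.4779, 0.3679, 0.0748]
tool_rot: [-0.706, 0.708, -0.0, 0.001]
ft_force: [0.4, -0.2, -3.2]
opening: 0.0757
grasp_force: 30.0
```

```bash
python3 -m inch '[[[0,0,0.0015,0,0,0,255],[0,0,0,0,0,0,255],[0,0,0,0,0,0,0],[0,0,0,0,0,0,0],[0,0,0,0,0,0,0],[0,0,-0.02,0,0,0,0],[0,0,-0.04,0,0,0,0],[0,0,-0.035,0,0,0,0],[0.03,0,0,0,0,0,0],[0.04,0,0,0,0,0,0],[0.023,0,0,0,0,0,0],[0,0,0,0,0,0,0]]]'
python3 - <<'E'
from h import *
im,d,m=snap('side');st();P=cloud(m,d)
for k,x,y,z in(('honey',.478,.367,.111),('spB',.478,.275,.118),('sp3',.459,.03,.106)):
    s=(np.hypot(P[...,0]-x,P[...,1]-y)<.042)&(abs(P[...,2]-z)<.01); q=P[s]
    if len(q): print(k,len(q),((q.min(0)+q.max(0))/2).round(3),np.ptp(q,0).round(3),np.median(q[:,2]))
E
```

```text
clock: 15.6
tcp_pos: [0.477, 0.272, 0.1681]
tool_rot: [-0.705, 0.709, 0.0, -0.0]
ft_force: [0.1, 0.1, -0.2]
opening: 0.0871
grasp_force: 0.0
{'clock': 15.65, 'tcp_pos': [0.4776, 0.2735, 0.1682], 'tool_rot': [-0.7055, 0.7088, -0.0001, 0.0006], 'joint_pos': [0.8148, 0.3239, -0.2829, 0.0003, -0.9629, -0.8197], 'ft_force': [0.6013, 0.2564, -1.2984], 'opening': 0.0867}
honey 748 [0.477 0.366 0.11 ] [0.065 0.064 0.017] 0.11101119719243435
spB 1 [0.458 0.287 0.108] [0. 0. 0.] 0.10815141412976648
```

Honey stands at z = 0.111 in its compartment. Next is spice_7, right below the gripper.

```bash
python3 -m inch '[[[-0.001,0,0.03,0,0,0,0],[0,0,0.02,0,0,0,0],[0,0,0.014,0,0,0,0],[0,0,0,0,0,0,0],[0,0,0,0,0,0,0],[0,0,0,0,0,0,255],[0,0,0,0,0,0,255],[0,0,0,0,0,0,255],[0,0,0,0,0,0,255],[0,0,0,0,0,0,255],[0,0,0,0,0,0,255]]]'
```

```text
clock: 16.75
tcp_pos: [0.4773, 0.2755, 0.1037]
tool_rot: [-0.706, 0.708, 0.0, 0.0]
ft_force: [-0.0, -0.3, 0.5]
opening: 0.0464
grasp_force: 0.0
```

```bash
python3 -m inch '[[[0,0,0,0,0,0,255],[0,0,0,0,0,0,255],[0,0,-0.02,0,0,0,255],[0,0,-0.035,0,0,0,255],[0,0,-0.04,0,0,0,255],[0,0,-0.04,0,0,0,255],[0.02,0,0,0,0,0,255],[0.04,0,0,0,0,0,255],[0.045,0,0,0,0,0,255],[0.045,0,0,0,0,0,255],[0.045,0,0,0,0,0,255],[0.045,0,0,0,0,0,255]]]'
```

```text
clock: 17.95
tcp_pos: [0.4754, 0.0335, 0.2377]
tool_rot: [-0.706, 0.708, 0.0, -0.001]
ft_force: [1.2, -0.4, -1.0]
opening: 0.0436
grasp_force: 30.0
```

```bash
python3 -m inch '[[[0.045,-0.002,0,0,0,0,255],[0.04,0,0,0,0,0,255],[0.035,0,0,0,0,0,255],[0.018,0,0,0,0,0,255],[0,0,0.03,0,0,0,255],[0,0,0.035,0,0,0,255],[0,0,0.025,0,0,0,255],[0,0,0,0,0,0,255],[0,0,0,0,0,0,255]]]'
```

```text
clock: 18.85
tcp_pos: [0.478, -0.1027, 0.1485]
tool_rot: [-0.706, 0.708, 0.0, -0.001]
ft_force: [-0.0, 0.7, -0.3]
opening: 0.0437
grasp_force: 30.0
```

```bash
python3 -m inch '[[[0.001,-0.001,0.02,0,0,0,255],[0,0,0.014,0,0,0,255],[0,0,0.006,0,0,0,255],[0,0,0.004,0,0,0,255],[0,0,0,0,0,0,255],[0,0,0,0,0,0,255]]]'
```

```text
clock: 19.45
tcp_pos: [0.4798, -0.1034, 0.1054]
tool_rot: [-0.706, 0.708, -0.001, 0.001]
ft_force: [-0.4, -0.1, -1.4]
opening: 0.0433
grasp_force: 30.0
```

```bash
python3 -m inch '[[[0,0,0.0015,0,0,0,255],[0,0,0,0,0,0,255],[0,0,0,0,0,0,0],[0,0,0,0,0,0,0],[0,0,0,0,0,0,0],[0,0,0,0,0,0,0],[0,0,-0.02,0,0,0,0],[0,0,-0.045,0,0,0,0],[0,0,-0.045,0,0,0,0],[0,0,-0.01,0,0,0,0],[0,0,0,0,0,0,0]]]'
```

```text
clock: 20.55
tcp_pos: [0.4801, -0.1034, 0.2251]
tool_rot: [-0.706, 0.708, -0.002, 0.002]
ft_force: [-0.7, 0.6, -1.2]
opening: 0.0871
grasp_force: 0.0
```

```bash
python3 -m inch '[[[0.03,0.004,0,0,0,0,0],[0.045,0.005,0,0,0,0,0],[0.045,0.005,0,0,0,0,0],[0.045,0.005,0,0,0,0,0],[0.022,0.002,0,0,0,0,0],[0,0,0,0,0,0,0],[0,0,0,0,0,0,0]]]'
python3 - <<'E'
from h import *
st()
im,d,m=snap('side');P=cloud(m,d)
for k,x,y,z in(('sp7',.48,-.104,.118),('sp3',.459,.03,.106)):
    s=(np.hypot(P[...,0]-x,P[...,1]-y)<.035)&(abs(P[...,2]-z)<.008); q=P[s]
    if len(q): print(k,len(q),((q.min(0)+q.max(0))/2).round(3),np.ptp(q,0).round(3),np.median(q[:,2]))
im,d,m=snap('wrist','w4.png');P=cloud(m,d)
s=(np.hypot(P[...,0]-.458,P[...,1]+.29)<.045)&(abs(P[...,2]-.098)<.006); q=P[s]
if len(q): print('jam2',len(q),q.min(0).round(3),q.max(0).round(3))
E
```

```text
clock: 21.25
tcp_pos: [0.4565, -0.2903, 0.2209]
tool_rot: [-0.706, 0.709, 0.002, -0.001]
ft_force: [0.5, 1.2, 0.2]
opening: 0.087
grasp_force: 0.0
{'clock': 21.25, 'tcp_pos': [0.4565, -0.2903, 0.2209], 'tool_rot': [-0.7055, 0.7087, 0.0019, -0.0007], 'joint_pos': [-0.2669, 0.2607, -0.2277, -0.0007, -1.0864, 0.2627], 'ft_force': [0.4962, 1.1716, 0.1853], 'opening': 0.087}
sp7 230 [ 0.48  -0.102  0.118] [0.044 0.046 0.015] 0.11840622342513263
sp3 263 [0.459 0.029 0.105] [0.045 0.046 0.015] 0.10687846402841716
jam2 4355 [ 0.432 -0.319  0.092] [ 0.489 -0.263  0.101]
```

spice_7 is placed at z = 0.118. The preserve lid is at (0.460,-0.291), so I descend on it.

```bash
python3 -m inch '[[[0,-0.003,0.03,0,0,0,0],[0,0,0.045,0,0,0,0],[0,0,0.04,0,0,0,0],[0,0,0.02,0,0,0,0],[0,0,0.012,0,0,0,0],[0,0,0,0,0,0,0],[0,0,0,0,0,0,0],[0,0,0,0,0,0,255],[0,0,0,0,0,0,255],[0,0,0,0,0,0,255],[0,0,0,0,0,0,255],[0,0,0,0,0,0,255]]]'
```

```text
clock: 22.55
tcp_pos: [0.4601, -0.2905, 0.0765]
tool_rot: [-0.706, 0.708, 0.0, -0.0]
ft_force: [-2.5, 0.1, 3.9]
opening: 0.0606
grasp_force: 30.0
```

```bash
python3 -m inch '[[[0,0,0,0,0,0,0],[0,0,0,0,0,0,0],[0,0,0.004,0,0,0,0],[0,0,0,0,0,0,0],[0,0,0,0,0,0,255],[0,0,0,0,0,0,255],[0,0,0,0,0,0,255],[0,0,0,0,0,0,255],[0,0,0,0,0,0,255],[0,0,0,0,0,0,255]]]'
```

```text
clock: 23.55
tcp_pos: [0.4604, -0.2904, 0.0721]
tool_rot: [-0.706, 0.708, 0.0, -0.0]
ft_force: [-1.0, -0.1, 0.9]
opening: 0.0606
grasp_force: 30.0
```

```bash
python3 -m inch '[[[0,0,-0.015,0,0,0,255],[0,0,-0.03,0,0,0,255],[0,0,-0.04,0,0,0,255],[0,0,-0.04,0,0,0,255],[0,0,-0.04,0,0,0,255],[0,0,-0.015,0,0,0,255],[0,0,0,0,0,0,255],[-0.02,-0.003,0,0,0,0,255],[-0.04,-0.003,0,0,0,0,255],[-0.045,-0.003,0,0,0,0,255],[-0.045,-0.003,0,0,0,0,255],[-0.045,-0.003,0,0,0,0,255]]]'; python3 -m inch '[[[-0.045,-0.003,0,0,0,0,255],[-0.045,0,0,0,0,0,255],[-0.045,0,0,0,0,0,255],[-0.045,0,0,0,0,0,255],[-0.045,0,0,0,0,0,255],[-0.045,0,0,0,0,0,255],[-0.04,0,0,0,0,0,255],[-0.035,0,0,0,0,0,255],[-0.02,0,0,0,0,0,255],[0,0,0,0,0,0,255],[0,0,0,0,0,0,255]]]'
```

```text
clock: 24.75
tcp_pos: [0.4746, -0.0937, 0.2494]
tool_rot: [-0.706, 0.709, 0.002, -0.001]
ft_force: [1.0, 0.0, -3.6]
opening: 0.0608
grasp_force: 30.0
clock: 25.85
tcp_pos: [0.4794, 0.2688, 0.2502]
tool_rot: [-0.706, 0.708, 0.0, -0.002]
ft_force: [0.6, 0.3, -3.6]
opening: 0.0604
grasp_force: 30.0
```

```bash
python3 -m inch '[[[-0.004,0.001,0.03,0,0,0,255],[0,0,0.045,0,0,0,255],[0,0,0.035,0,0,0,255],[0,0,0.02,0,0,0,255],[0,0,0,0,0,0,255],[0,0,0,0,0,0,255]]]'
python3 - <<'E'
from h import *
im,d,m=snap('wrist','w5.png'); st(); P=cloud(m,d)
z=ctrl.get_obs()['tcp_pos'][2]+.027
s=(np.hypot(P[...,0]-.478,P[...,1]-.273)<.05)&(abs(P[...,2]-z)<.008)&(im[...,0]>120); q=P[s]; print('lid',len(q),q.min(0).round(3),q.max(0).round(3))
s=(P[...,2]>.035)&(P[...,2]<.044)&(P[...,1]>.2)&(P[...,1]<.25)&(P[...,0]<.515)&(P[...,0]>.44)
q=P[s]; print('div',len(q),np.percentile(q[:,1],[5,50,95]).round(3))
E
```

```text
clock: 26.45
tcp_pos: [0.4798, 0.2726, 0.1225]
tool_rot: [-0.706, 0.708, -0.0, -0.0]
ft_force: [-0.1, 0.5, -2.8]
opening: 0.0609
grasp_force: 30.0
{'clock': 26.5, 'tcp_pos': [0.4803, 0.2734, 0.1235], 'tool_rot': [-0.7058, 0.7084, -0.0003, 0.0012], 'joint_pos': [0.8112, 0.3776, -0.3322, 0.0008, -0.8585, -0.8153], 'ft_force': [-0.238, -0.0914, -2.1876], 'opening': 0.0605}
lid 2901 [0.453 0.278 0.147] [0.506 0.293 0.151]
div 1681 [0.223 0.226 0.23 ]
```

View pics/w5.png

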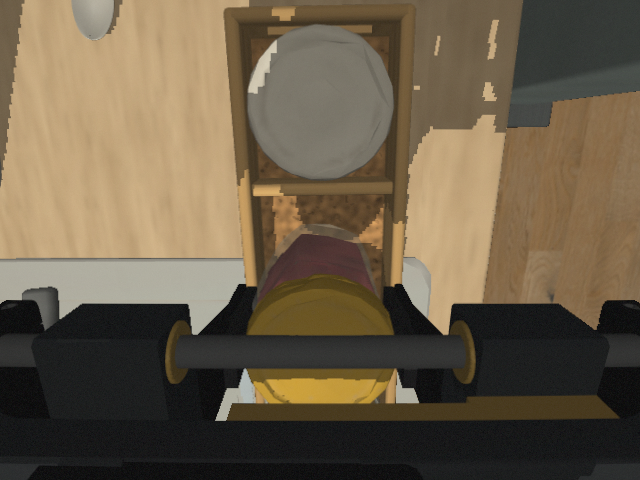

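The preserve hangs over the middle compartment: gold lid at (320,340), divider at row ~187, y = 0.226, so the centre is y = 0.273. Lowering.

```bash
python3 -m inch '[[[0,0.001,0.02,0,0,0,255],[0,0,0.015,0,0,0,255],[0,0,0.008,0,0,0,255],[0,0,0.004,0,0,0,255],[0,0,0.002,0,0,0,255],[0,0,0,0,0,0,255]]]'
```

```text
clock: 27.1
tcp_pos: [0.4787, 0.2739, 0.0737]
tool_rot: [-0.706, 0.708, -0.0, 0.001]
ft_force: [0.5, 0.9, -3.9]
opening: 0.0608
grasp_force: 30.0
```

```bash
python3 -m inch '[[[0,0,0.0015,0,0,0,255],[0,0,0,0,0,0,255],[0,0,0,0,0,0,0],[0,0,0,0,0,0,0],[0,0,0,0,0,0,0],[0,0,0,0,0,0,0],[0,0,-0.02,0,0,0,0],[0,0,-0.045,0,0,0,0],[0,0,-0.035,0,0,0,0],[0,0,0,0,0,0,0]]]'; python3 -m inch '[[[0.03,0.002,0,0,0,0,0],[0.045,0.004,0,0,0,0,0],[0.045,0.004,0,0,0,0,0],[0.045,0.004,0,0,0,0,0],[0.045,0.003,0,0,0,0,0],[0.034,0.003,0,0,0,0,0],[0,0,0,0,0,0,0],[0,0,0,0,0,0,0]]]'
python3 - <<'E'
from h import *
im,d,m=snap('side');P=cloud(m,d)
for k,x,y,z in(('honey',.478,.367,.111),('jam2',.478,.274,.099),('jam',.48,.183,.109)):
    s=(np.hypot(P[...,0]-x,P[...,1]-y)<.042)&(abs(P[...,2]-z)<.008); q=P[s]
    if len(q): print(k,len(q),((q.min(0)+q.max(0))/2).round(3),np.ptp(q,0).round(3),np.median(q[:,2]))
E
```

```text
clock: 28.1
tcp_pos: [0.481, 0.2757, 0.1775]
tool_rot: [-0.706, 0.708, -0.001, 0.006]
ft_force: [0.3, 0.5, -0.2]
opening: 0.0873
grasp_force: 0.0
clock: 28.9
tcp_pos: [0.4574, 0.0289, 0.1714]
tool_rot: [-0.705, 0.709, 0.0, 0.0]
ft_force: [0.0, 0.3, 0.7]
opening: 0.087
grasp_force: 0.0
honey 730 [0.478 0.367 0.111] [0.065 0.064 0.016] 0.11115871302905406
jam2 529 [0.478 0.274 0.098] [0.058 0.056 0.015] 0.09965479225407137
jam 536 [0.48  0.183 0.108] [0.061 0.06  0.014] 0.10952412558085428
```

All three breakfast items are in and at the right heights. Now I pick spice_3 from the worktop: cap height 0.106, grip at TCP z ≈ 0.092.

```bash
python3 -m inch '[[[0,-0.001,0.03,0,0,0,0],[0,0,0.03,0,0,0,0],[0,0,0.018,0,0,0,0],[0,0,0,0,0,0,0],[0,0,0,0,0,0,0],[0,0,0,0,0,0,255],[0,0,0,0,0,0,255],[0,0,0,0,0,0,255],[0,0,0,0,0,0,255],[0,0,0,0,0,0,255],[0,0,0,0,0,0,255],[0,0,0,0,0,0,255]]]'
```

```text
clock: 30.15
tcp_pos: [0.4586, 0.0295, 0.0936]
tool_rot: [-0.706, 0.708, -0.0, 0.0]
ft_force: [-0.1, 0.3, 1.1]
opening: 0.0438
grasp_force: 30.0
```

```bash
python3 -m inch '[[[0,0,-0.02,0,0,0,255],[0,0,-0.04,0,0,0,255],[0,0,-0.045,0,0,0,255],[0,0,-0.045,0,0,0,255],[0,0,-0.045,0,0,0,255],[0.015,0,0,0,0,0,255],[0.035,0,0,0,0,0,255],[0.045,0,0,0,0,0,255],[0.045,0,0,0,0,0,255],[0.045,0,0,0,0,0,255],[0.045,0,0,0,0,0,255]]]'; python3 -m inch '[[[0.045,0.002,0,0,0,0,255],[0.03,0,0,0,0,0,255],[0.015,0,0,0,0,0,255],[0,0,0,0,0,0,255],[0,0,0.03,0,0,0,255],[0,0,0.045,0,0,0,255],[0,0,0.045,0,0,0,255],[0,0,0.02,0,0,0,255],[0,0,0,0,0,0,255],[0,0,0,0,0,0,255]]]'
```

```text
clock: 31.25
tcp_pos: [0.4572, -0.202, 0.2882]
tool_rot: [-0.706, 0.708, 0.0, -0.0]
ft_force: [0.4, -0.5, -0.9]
opening: 0.0434
grasp_force: 30.0
clock: 32.25
tcp_pos: [0.4564, -0.2899, 0.1494]
tool_rot: [-0.707, 0.708, -0.001, 0.0]
ft_force: [0.0, 0.3, -0.9]
opening: 0.0435
grasp_force: 30.0
```

```bash
python3 -m inch '[[[0,0,0.02,0,0,0,255],[0,0,0.014,0,0,0,255],[0,0,0.006,0,0,0,255],[0,0,0.003,0,0,0,255],[0,0,0,0,0,0,255],[0,0,0,0,0,0,255]]]'
```

```text
clock: 32.85
tcp_pos: [0.4563, -0.2906, 0.1067]
tool_rot: [-0.706, 0.708, -0.001, 0.0]
ft_force: [-0.2, 0.2, 0.1]
opening: 0.0435
grasp_force: 30.0
```

```bash
python3 -m inch '[[[0,0,0.0015,0,0,0,255],[0,0,0,0,0,0,255],[0,0,0,0,0,0,0],[0,0,0,0,0,0,0],[0,0,0,0,0,0,0],[0,0,0,0,0,0,0],[0,0,-0.02,0,0,0,0],[0,0,-0.045,0,0,0,0],[0,0,-0.045,0,0,0,0],[0,0,-0.045,0,0,0,0],[0,0,0,0,0,0,0],[0,0,0,0,0,0,0]]]'
python3 - <<'E'
from h import *
st(); im,d,m=snap('side','s9.png');P=cloud(m,d); imt,dt,mt=snap('top');Pt=cloud(mt,dt)
for k,x,y,z in(('honey',.478,.367,.111),('jam2',.478,.274,.099),('jam',.48,.183,.109),('sp7',.48,-.104,.118),('mill',.47,-.191,.144),('sp3',.456,-.29,.118),('tin',.687,-.047,.055),('timer',.724,.072,.047)):
  for Q in(P,Pt):
    s=(np.hypot(Q[...,0]-x,Q[...,1]-y)<.042)&(abs(Q[...,2]-z)<.008); q=Q[s]
    if len(q): print(k,len(q),((q.min(0)+q.max(0))/2).round(3),np.ptp(q,0).round(3),np.median(q[:,2]).round(4))
E
```

```text
clock: 34.05
tcp_pos: [0.4558, -0.2903, 0.26]
tool_rot: [-0.706, 0.708, -0.001, 0.001]
ft_force: [-0.9, 0.3, -0.4]
opening: 0.0872
grasp_force: 0.0
{'clock': 34.05, 'tcp_pos': [0.4558, -0.2903, 0.26], 'tool_rot': [-0.7059, 0.7083, -0.001, 0.0009], 'joint_pos': [-0.2673, 0.2264, -0.1719, -0.0006, -1.17, 0.2642], 'ft_force': [-0.8923, 0.3258, -0.4227], 'opening': 0.0872}
honey 734 [0.477 0.367 0.11 ] [0.065 0.064 0.014] 0.1111
honey 444 [0.477 0.366 0.11 ] [0.064 0.063 0.014] 0.1093
jam2 535 [0.478 0.273 0.098] [0.058 0.058 0.014] 0.0995
jam2 326 [0.477 0.273 0.098] [0.056 0.054 0.014] 0.0981
jam 541 [0.479 0.183 0.109] [0.061 0.062 0.015] 0.1094
jam 393 [0.479 0.184 0.108] [0.058 0.06  0.015] 0.1079
sp7 236 [ 0.48  -0.103  0.118] [0.044 0.045 0.016] 0.1184
sp7 211 [ 0.479 -0.102  0.117] [0.042 0.042 0.015] 0.1176
mill 219 [ 0.468 -0.19   0.144] [0.049 0.046 0.016] 0.1449
sp3 202 [ 0.456 -0.292  0.118] [0.044 0.048 0.016] 0.1177
sp3 209 [ 0.456 -0.291  0.117] [0.041 0.044 0.013] 0.1169
tin 534 [ 0.69  -0.049  0.055] [0.077 0.078 0.016] 0.0561
tin 520 [ 0.689 -0.046  0.055] [0.075 0.073 0.016] 0.0544
timer 247 [0.725 0.071 0.047] [0.051 0.053 0.016] 0.0477
timer 221 [0.726 0.07  0.047] [0.05  0.05  0.016] 0.0467
```

View pics/s9.png

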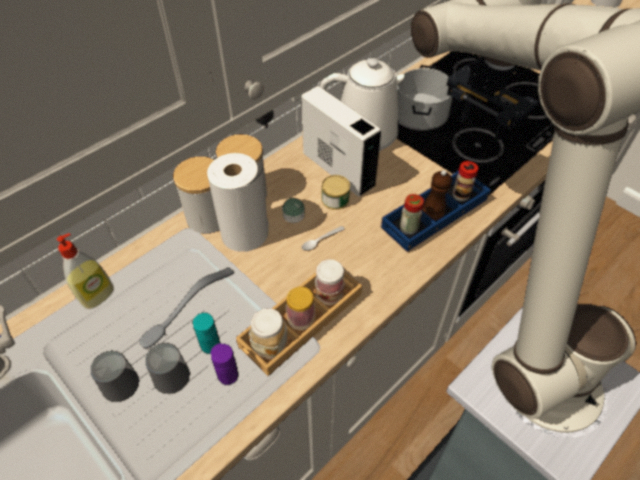

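The picture shows honey (267,330), preserve (299,305) and jam (330,277) in the wood caddy. spice_7 (412,213), the mill (438,190) and spice_3 (466,180) are in the blue one. All are upright at the right heights, the tin and timer are unmoved, and the arm is clear. Handing in.

```bash
python3 -c "
from workcell import ctrl
print(ctrl.job_done())"
```

```text
the job is handed in; nothing more can be done
None
```

I handed the job in at about 34 s, but the hand-in call returned no verdict; in the last camera check, honey and both jams stood upright in the breakfast caddy, the mill and both spice jars in the cooking caddy, and the tin and timer had not moved.

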